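# Spin-test a grinding wheel on its balancing stand and stop it on the mark

## Task

Flick the grey grinding wheel on the balancing stand into a brisk spin (a turn in three seconds or faster) with a fingertip stroke over its rim, either way round, and let it run untouched for at least two seconds. While it is still turning, brake it with a fingertip on the rim as its red mark comes up, so that it stops with the mark straight up on top (a last small nudge is fine, but do not walk it round by hand); keep the finger there until the wheel is dead still, then take the hand away without turning it. Touch only the rim, and lightly: do not pinch or lift the wheel, keep off its side faces, flanges and arbor, and leave the other things on the bench alone.

Things in the scene. Friction and masses are not known exactly. Their poses are not given: they have to be found in the camera images.
- wheel (a joint): Angle of the grinding wheel in rad, counted on over many turns; whole multiples of 2 pi mean mark straight up. Growing = right-handed about the stand's own x: the top of the rim moves to the stand's -y. It stays where left; after a flick it slows by about 0.2 to 0.5 rad/s each second. Moment of inertia about 0.01 kg m2: a few newtons of fingertip stroke bring the rim to finger speed.
- rim: The grey abrasive wheel, a plain upright disc 200 mm in diameter and 25 mm thick, its tread (the rim surface to stroke) a smooth cylinder; origin at its centre on the arbor's axis, own x along the arbor, own z from the centre through the red mark. It turns with wheel.
- core: The parts of the wheel that are not to be touched: its two flat side faces (up to 96 mm from the axis, standing 0.8 mm proud of the 25 mm tread), dark flanges (43 mm radius), nuts and the steel arbor (16 mm thick, 190 mm long). Origin and axes as rim.
- mark (a point): The red paint mark, a stripe 12 mm wide across the tread, which runs 46 mm down both side faces too. The point is the middle of the stripe on the tread, 100 mm from the wheel's centre; it turns with the wheel. It starts in the wheel's lower half.
- top (a point): Fixed point where the top of the rim is, 100 mm straight above the wheel's centre, 240 mm above the bench: the mark must stop here.
- hub (a point): Centre of the wheel on the arbor's axis, 140 mm above the bench. The arbor only lies in its rollers and would come up if lifted.
- stand: Grey balancing stand, fixed: base plate 210 x 220 mm, 22 mm high; 60 mm either side of the wheel an upright plate with overlapping steel roller discs that reach 145 mm high. Only the wheel stands higher (its top at 240 mm). Origin on the bench under the wheel's centre; own x along the arbor, y level in the wheel's plane, z up.
- spanner: Flat dark steel pin spanner, 131 x 60 mm, 16 mm high with its pins, lying on the bench; leave alone. Origin underside.
- weight_a: Brass balance weight 22 x 16 x 10 mm, lying by the stand; leave alone. Origin at its underside.
- weight_b: The other brass balance weight, like the first; leave alone.
- marker: White paint marker with a red cap, 130 mm long, 17 mm thick, lying; leave alone.
- dresser: Black dressing stick 130 x 18 x 18 mm, lying; leave alone.
- oil: Green can 52 mm in diameter, 150 mm high, standing; leave alone. Origin at its underside.
- brush: Brush lying on the bench; leave alone.
- collar: Steel pipe collar 48 mm in diameter, 30 mm high, standing on end; leave alone.

How it is judged:
On the way, in this order (a step that is already met when the one before it is completed fails the run):
1. The wheel has been flicked and runs free: faster than 1.2 rad/s with no finger on it for 2 s (contact force between the fingers and rim below 0.05 N and angular speed of rim above 1.2 rad/s), for 2 s.
2. The finger holds the wheel still with the mark within 20 mm of the top for 0.2 s (contact force between the fingers and rim above 0.3 N and angular speed of rim below 0.1 rad/s and distance between mark and top below 0.02 m), for 0.2 s.
At the end, for the whole second after the job is handed in: The wheel stands still (under 0.1 rad/s), untouched and resting in its rollers, with the red mark within 20 mm of the top of the wheel (distance between mark and top below 0.02 m and angular speed of rim below 0.1 rad/s and contact force between the fingers and rim below 0.05 N and height (world z) of hub below 0.143 m).
It fails at once if the wheel is walked round by hand to the mark: a finger on the rim turns it slowly (0.05 to 0.3 rad/s) while the mark is 30 to 50 degrees from the top (contact force between the fingers and rim above 0.3 N and angular speed of rim between 0.05 and 0.3 rad/s and distance between mark and top between 0.0518 and 0.0845 m).
It fails at once if the wheel is pinched or touched by its side faces, flanges or arbor (over 1 N) (contact force between the fingers and core above 1 N).
It fails at once if the wheel is lifted more than 4 mm in its rollers (height (world z) of hub above 0.144 m).
It fails at once if the wheel is struck or pressed with more than 60 N (contact force between any of the arm, the fingers and rim above 60 N).
It fails at once if another thing on the bench is moved more than 15 mm (distance of any of spanner, weight_a, weight_b, marker, dresser, oil, brush, collar from where it was at the start of the episode above 0.015 m).
It also fails if it takes over 64 s, if anything falls off the work surface, if the arm or the gripper's body presses on something with over 40 N, if the wrist force passes 120 N, or if a joint passes its speed limit or range.

## Robot

A 6-joint arm with a two-finger parallel gripper is mounted at the origin on the work surface. World frame = base frame: x ahead of the robot, y to its left, z up, the work surface at z = 0. Lengths are in m, angles in rad, forces in N, time in s.
With the tool pointing down it reaches from about 0.25 to 0.8 m from the base axis. Payload 3.9 kg.
Tool frame: the origin (TCP) lies on the mounting face of the last link; the fingertips stand 173 mm ahead of it and the grasp point (between the pads) lies 155 mm ahead of it (env.tip_reach is the distance from the TCP to the fingertips, in m); x points along the fingers, y is the direction in which the jaws open and shut, and the axes are right-handed (so a half turn about x gives the same grasp; the last joint's range is limited). The gripper opens to 85 mm and grips with 20 to 120 N. Pads are 22 mm wide; open, the fingers measure 114 mm over their backs; the gripper's body (76 mm by 85 mm) begins 54 mm behind the grasp point. The pads swing forward as they close: fully open they stand 13 mm farther back than shut.
Start: joints at [0, 0.26, -0.138, 1.173, 0, 1.571], TCP at [0.525, 0, 0.405] pointing down, gripper open.
Joint ranges: [-2.78, 2.78], [-0.83, 1.72], [-1.28, 1.37], [-1.9, 2.12], [-1.57, 1.48], [-3.14, 3.14]. Speed limits (rad/s): [2.57, 2.57, 3.14, 3.14, 3.14, 3.14].

## Interface

Orientations are given as a rotation vector (axis times angle).
In Python, from rig import env gives the robot as it stands.
- The arm moves only by the tool step_arm, never from a script. Its argument "increments" is a list of rows, each a list of 6 numbers: the shift along the tool's x, y, z in units of 20 mm (1.0 is 20 mm), then the turn, a rotation vector about the tool's x, y, z in units of 0.08 rad (1.0 is 0.08 rad). A call has exactly 10 rows; each row shifts and turns the commanded pose from where the row before left it, along the tool's axes as they then stand; what a row does not reach is not made up. A row lasts 1/10 s, in which the tool goes at most 50 mm and 8.59 degrees, less where a joint would pass 70% of its speed; a pose out of reach is approached as far as the arm can. A call with a number of a shift or a turn outside -1 to 1 is refused whole. A call with a gripper value outside its range is refused whole. "fingers" is the closure, from -1 (fully open) to 1 (shut), so that 0 is half open, set as the call begins (left out, the last holds). The fingers move at their own pace and stop on an object; "grip_force" is the grip in N (left out, the last holds). Time passes only in rows, so rows that do not move let the fingers close, or fill a call up. It gives the time, the measured TCP pose, the force and the opening at its end, in the units of the state.
- env.read_state(): the state, without advancing time (a new reading comes with each control period).
- env.read_camera(name): name is "scene" or "side" or "wrist"; returns the picture (480x640x3 uint8, blue, green, red); there is no depth.
- env.camera_info(name): a dict with "fx", "fy", "cx", "cy" (pixels), "k1" (the pictures are not rectified: a ray, as slopes to the right and down, at radius r is drawn at 1 + k1 r^2 times it, then the intrinsics apply), "origin" and "rotation" of the camera in the world. Camera axes: x right, y down, z forward; pixel columns grow to the right and rows downward; lengths in m; the calibration is good to about 2 mm. A picture is of the moment at which its call begins: read the wrist's pose just before it. camera_info takes no time and is no camera call; for the wrist camera it gives the pose at the moment of the call.
- env.job_done(): hands the job in, once; it reports no verdict.
Trained networks look in the newest picture that a camera, given by its name, has taken for a name from the list of things; names that differ only in an ending like _2 or _b are one class to them, and where a whole thing is asked for, a point or a joint stands for the part that bears it (a point fixed in the world has none). Each returns a list of dicts, best first, with "p" (0 to 1); they miss things now and then, are a little off and sometimes report something else, mostly with a low value. They report only what shows in the picture. A call takes as long as a camera call.
- env.spot_in(camera, name): "extent" ([left, top, right, bottom] in pixels, round what is visible of it).
- env.landmark_of(camera, name): "position" ([column, row] in pixels: a listed point, or the origin of a listed thing).
The state is a dict: "t": time; "joint_positions": joint angles; "joint_vel": joint speeds; "joint_torque": joint torques, N m; "eef_pos": TCP position; "ee_rot": TCP orientation; "ft_force": force on the tool from outside, world axes, zero at the start; "torque": the same for the moment, N m; "finger_gap": finger opening in m.
Only numpy, scipy, OpenCV 4.12 (cv2) and the standard library are available. Lean on these libraries where they do the work, as an engineer would, in place of code of your own. Each camera call takes 0.05 s, during which the arm holds its last target.

## Working session

There is one attempt and no reset: what is moved stays moved. The work goes in short steps, Python scripts to look and compute and a tool call to move; the robot and the scene stay as the last step left them, time stands still between calls to the robot, and variables do not carry over. Pictures are saved under pics/ and viewed, and the job is handed in when it is done.

Besides the shell and the picture viewer there is one more tool, called after ">>>" as name(argument=value, ...) on one line, values as JSON. step_arm: Moves the arm, as the interface text tells. Shifts and turns lie within -1 to 1; 1 stands for 20 mm of shift or 0.08 rad of turn. Its arguments: {"type":"object","properties":{"increments":{"type":"array"},"fingers":{"type":"number"},"grip_force":{"type":"number"}},"required":["increments"]}

```bash
ls; mkdir -p pics
python3 - <<'E'
from rig import env
import cv2
s=env.read_state()
for k in s: print(k,s[k])
for c in ["scene","side","wrist"]:
    im=env.read_camera(c); cv2.imwrite(f"pics/{c}0.png",im)
    print(c,env.camera_info(c))
    for n in ["rim","mark","stand"]:
        try: print(n,env.spot_in(c,n)[:2])
        except Exception as e: print(e)
    for n in ["hub","mark","top","stand"]:
        try: print(n,env.landmark_of(c,n)[:2])
        except Exception as e: print(e)
E
```

```text
pics
t 0.0
joint_positions [ 1.44249195e-05  2.60665378e-01 -1.39408901e-01  1.17268100e+00
 -3.02952271e-06  1.57073756e+00]
joint_vel [ 3.85834789e-04 -3.97866760e-04  8.11790992e-04 -6.19690223e-05
 -1.27768704e-04 -9.49651738e-04]
joint_torque [-3.22425103e-04 -4.05677426e+01  2.53926122e+01  1.89446745e-02
 -4.02533055e-05  2.61086342e-05]
eef_pos [5.24646194e-01 7.12263925e-06 4.03859266e-01]
ee_rot [ 1.20821664  1.21067442 -1.2105895 ]
ft_force [-0.30466734  0.11898209  0.01699665]
torque [-0.01067527 -0.00625179  0.01894928]
finger_gap 0.08531145092677915
scene {'fx': 443.6224590052778, 'fy': 443.6224590052778, 'cx': 313.7706324879717, 'cy': 243.41669318669094, 'k1': -0.02590369133940137, 'origin': array([1.06199161, 0.02326014, 1.04315806]), 'rotation': array([-1.90711284, -1.88877901,  0.57646297])}
rim [{'extent': [299.2, 233.7, 383.2, 284.3], 'p': 0.79}, {'extent': [393.0, 265.9, 436.5, 302.6], 'p': 0.74}]
mark [{'extent': [298.3, 228.4, 386.3, 282.8], 'p': 0.97}]
stand [{'extent': [296.0, 223.0, 382.1, 322.3], 'p': 0.82}]
hub [{'position': [341.1, 261.9], 'p': 0.87}, {'p
[... 678 characters left out ...]
'p': 0.63}, {'position': [331.1, 345.5], 'p': 0.28}]
mark [{'position': [315.0, 219.9], 'p': 0.43}]
top [{'position': [317.5, 221.2], 'p': 0.57}]
stand [{'position': [318.8, 304.4], 'p': 0.67}]
wrist {'fx': 339.58654893118245, 'fy': 339.58654893118245, 'cx': 322.59403162997813, 'cy': 239.15795107262974, 'k1': -0.020175872152318225, 'origin': array([0.52484912, 0.07352815, 0.37388757]), 'rotation': array([ 2.84743902e+00, -1.98907123e-03,  5.68112764e-04])}
rim [{'extent': [260.5, 0.0, 331.0, 294.5], 'p': 0.96}]
mark [{'extent': [259.3, 2.0, 328.1, 286.8], 'p': 0.56}]
stand [{'extent': [153.2, 0.6, 463.2, 290.3], 'p': 0.6}]
hub []
mark []
top [{'position': [292.9, 130.5], 'p': 0.91}]
stand []
```

View pics/scene0.png

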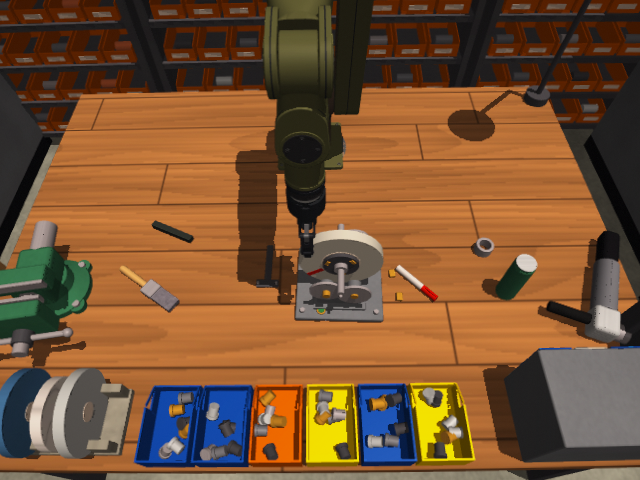

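View pics/side0.png

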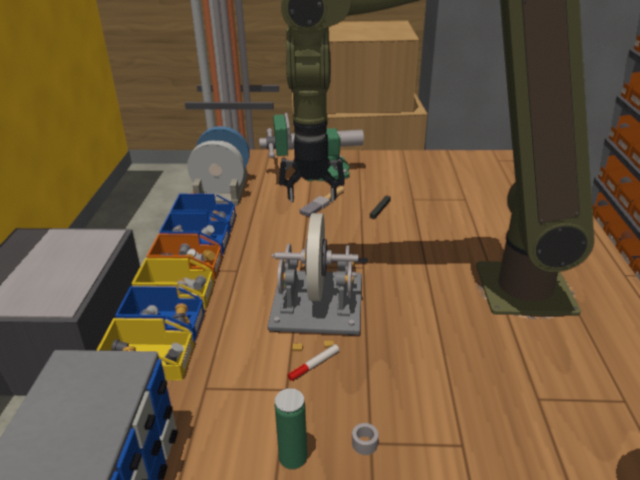

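View pics/wrist0.png

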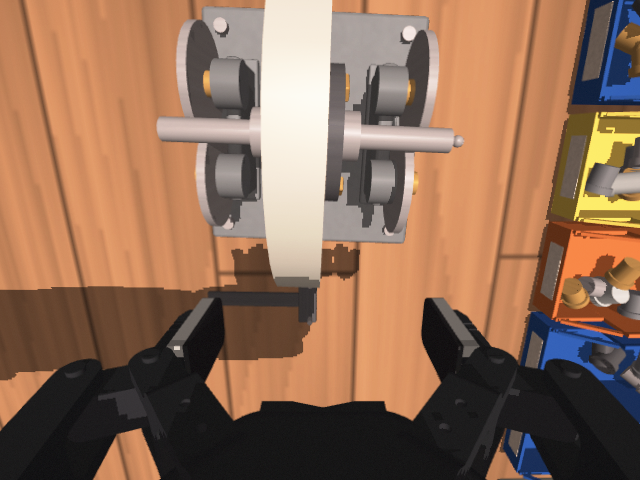

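```bash
cat > h.py <<'E'
import numpy as np,cv2
from scipy.spatial.transform import Rotation as R
from rig import env
def ray(ci,px):
    d=np.array([(px[0]-ci['cx'])/ci['fx'],(px[1]-ci['cy'])/ci['fy']]);u=d.copy()
    for _ in range(20): u=d/(1+ci['k1']*(u@u))
    return R.from_rotvec(ci['rotation']).apply(np.r_[u,1])
def onz(ci,px,z):
    d=ray(ci,px);return ci['origin']+d*(z-ci['origin'][2])/d[2]
def proj(ci,P):
    p=R.from_rotvec(ci['rotation']).inv().apply(np.atleast_2d(P)-ci['origin'])
    u=p[:,:2]/p[:,2:];r=(u**2).sum(1,keepdims=True);u=u*(1+ci['k1']*r)
    return u*[ci['fx'],ci['fy']]+[ci['cx'],ci['cy']]
E
python3 - <<'E'
from h import *
w=env.camera_info('wrist');s=env.camera_info('scene');d=env.camera_info('side')
print(R.from_rotvec(env.read_state()['ee_rot']).as_matrix().round(3))
print('arbor',onz(w,(158,128),.14),onz(w,(453,140),.14))
for p in [(203,8),(428,17),(405,243),(217,235)]: print('plate',onz(w,p,.022))
print('tops',onz(w,(292.9,130.5),.24),onz(s,(345,232.7),.24),onz(d,(317.5,221.2),.24))
print('edges',onz(w,(262,125),.24),onz(w,(333,125),.24))
print('hub',onz(s,(341.1,261.9),.14),onz(d,(315.5,258.7),.14))
E
python3 - <<'E'
import cv2
a=cv2.imread('pics/scene0.png')[210:330,270:450];b=cv2.imread('pics/side0.png')[190:350,250:380]
cv2.imwrite('pics/sc.png',cv2.resize(a,None,fx=4.4,fy=4.4))
cv2.imwrite('pics/sd.png',cv2.resize(b,None,fx=3.7,fy=3.7))
E
```

```text
[[-0.  1. -0.]
 [ 0. -0. -1.]
 [-1. -0. -0.]]
arbor [0.4165659  0.07934568 0.14      ] [0.61157983 0.07136222 0.14      ]
plate [0.41677006 0.18605344 0.022     ]
plate [0.62130284 0.17848072 0.022     ]
plate [ 0.61453958 -0.03756591  0.022     ]
plate [ 0.41080421 -0.02820356  0.022     ]
tops [0.51375154 0.07570777 0.24      ] [0.51153029 0.08268523 0.24      ] [0.51070158 0.08484343 0.24      ]
edges [0.50221635 0.0777135  0.24      ] [0.52882454 0.0776535  0.24      ]
hub [0.52649815 0.07722538 0.14      ] [0.51706516 0.08446242 0.14      ]
```

View pics/sc.png

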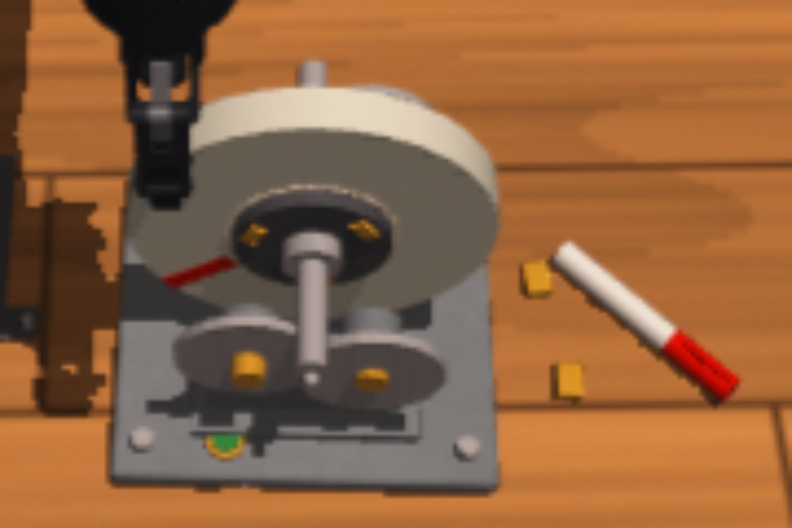

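View pics/sd.png

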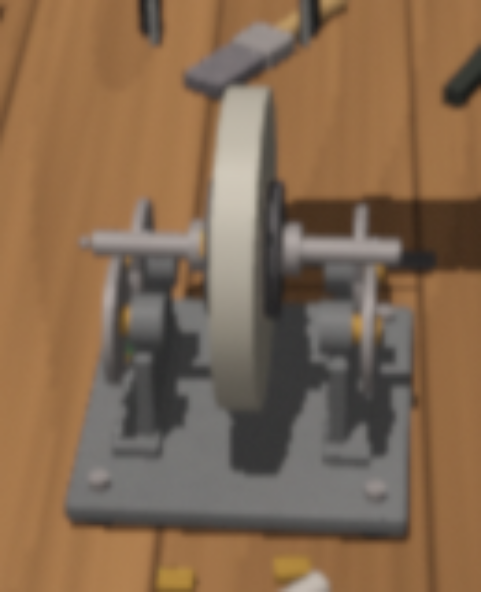

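>>> step_arm(increments=[[-1,0,0,-0.93,0,0],[-1,0,0,-0.93,0,0],[0,0,0,-0.93,0,0],[0,0,0,-0.93,0,0],[0,0,0,-0.93,0,0],[0,0,0,-0.93,0,0],[0,0,0,-0.93,0,0],[0,0,0,-0.93,0,0],[0,0,0,-0.93,0,0],[0,0,0,-0.93,0,0]], fingers=1, grip_force=30)

```text
t: 2.2
eef_pos: [0.525, 0.0, 0.4447]
ee_rot: [0.644, 1.473, -0.644]
ft_force: [-0.0, 0.8, 0.3]
finger_gap: 0.0001
```

```bash
cat >> h.py <<'E'
HUB=np.array([.515,.075,.14]);AX=np.array([np.cos(.041),-np.sin(.041),0]);PL=np.array([np.sin(.041),np.cos(.041),0])
def tip(s=None):
    s=s or env.read_state();Q=R.from_rotvec(s['ee_rot']).as_matrix()
    return np.array(s['eef_pos'])+Q[:,0]*env.tip_reach,Q
def st():
    s=env.read_state();t,Q=tip(s);d=t-HUB
    print('t',round(s['t'],3),'tip',t.round(4),'rel ax/pl/z',round(d@AX,4),round(d@PL,4),round(t[2]-.24,4),'f',np.round(s['ft_force'],2),'gap',round(s['finger_gap'],4));return t,Q
def tosteps(dw,Q): return (Q.T@dw/.02).round(3)
def face(side=0):
    "mark angle from scene cam, phi from top toward PL"
    im=env.read_camera('scene');s=env.camera_info('scene');t=env.read_state()['t']-.05
    hsv=cv2.cvtColor(im,cv2.COLOR_BGR2HSV).astype(int)
    m=((hsv[...,0]<8)|(hsv[...,0]>172))&(hsv[...,1]>150)&(hsv[...,2]>50)
    v,u=np.nonzero(m[200:330,280:400]);v+=200;u+=280
    out=[]
    for a,b in zip(u,v):
        d=ray(s,(a,b));P0=HUB+AX*.0133
        P=s['origin']+d*((P0-s['origin'])@AX)/(d@AX)-P0
        y=P@PL;z=P[2];r=np.hypot(y,z)
        if .05<r<.1: out.append((np.arctan2(y,z),r))
    if not out: return t,None,0
    o=np.array(out);c=np.exp(1j*o[:,0]).mean()
    return t,np.angle(c),len(o)
E
python3 - <<'E'
from h import *
t,Q=st();print(Q.round(3))
print(face())
t,Q=st()
print(tosteps(HUB+[0,0,.115]-PL*.115-t,Q),env.tip_reach)
cv2.imwrite('pics/w1.png',env.read_camera('wrist'))
E
```

```text
t 2.2 tip [0.525  0.     0.2713] rel ax/pl/z 0.0131 -0.0745 0.0313 f [-0.01  0.75  0.29] gap 0.0001
[[ 0.     0.734  0.679]
 [ 0.     0.679 -0.734]
 [-1.     0.    -0.   ]]
(2.2, np.float64(-2.2203529663735577), 51)
t 2.25 tip [0.525  0.     0.2713] rel ax/pl/z 0.013 -0.0745 0.0313 f [0.35 0.12 0.83] gap 0.0002
[ 0.815 -1.896  0.962] 0.1734
```

View pics/w1.png

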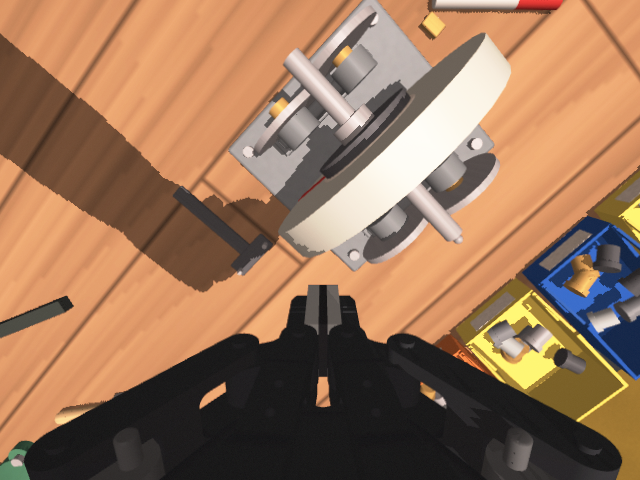

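>>> step_arm(increments=[[0,0.43,-0.62,0,0,0],[0,0.43,-0.62,0,0,0],[0,0.43,-0.62,0,0,0],[0,0.43,-0.62,0,0,0],[0,0.43,-0.62,0,0,0],[0.7,0,0,0,0,0],[0.5,0,0,0,0,0],[0.2,0,0,0,0,0],[0.1,0,0,0,0,0],[0,0,0,0,0,0]])

```text
t: 3.3
eef_pos: [0.5146, 0.0746, 0.4146]
ee_rot: [0.646, 1.473, -0.647]
ft_force: [0.8, -0.1, -0.2]
finger_gap: 0.0003
```

Run:
```python
from h import *
cv2.imwrite('pics/s2.png',cv2.resize(env.read_camera('side')[150:320,230:400],None,fx=3.4,fy=3.4))
cv2.imwrite('pics/c2.png',cv2.resize(env.read_camera('scene')[180:330,270:420],None,fx=3.8,fy=3.8))
st()
```

```text
t 3.4 tip [0.5149 0.0746 0.2416] rel ax/pl/z -0.0001 -0.0004 0.0016 f [ 0.83 -0.04  0.56] gap 0.0004
```

View pics/s2.png

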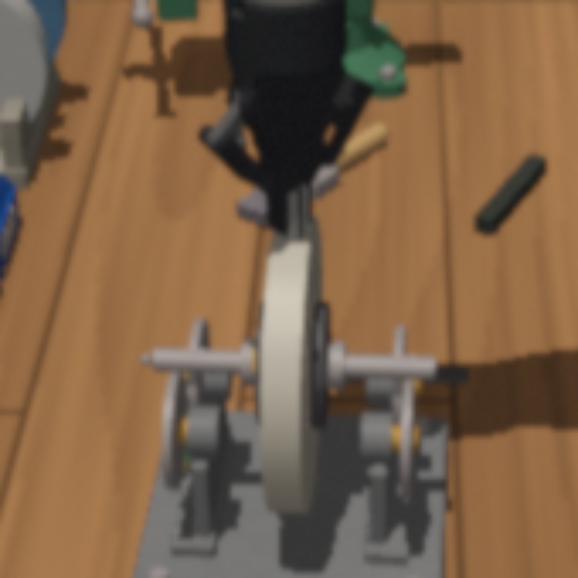

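View pics/c2.png

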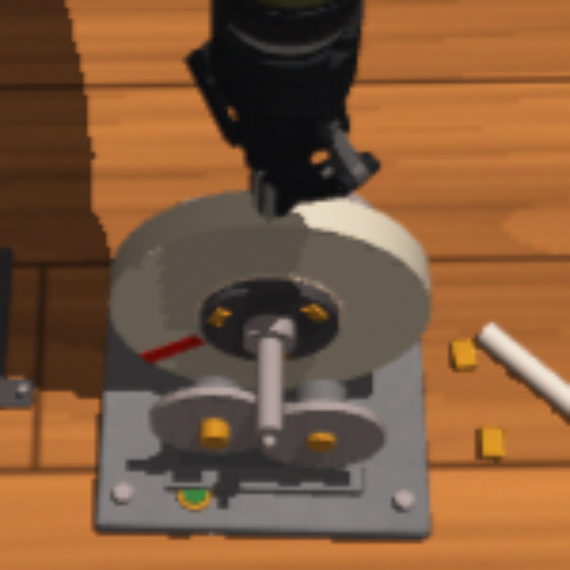

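>>> step_arm(increments=[[0.03,0,0,0,0,0],[0.03,0,0,0,0,0],[0.03,0,0,0,0,0],[0.04,0,0,0,0,0],[0,0,0,0,0,0],[0,0,0,0,0,0],[0,0,0,0,0,0],[0,0,0,0,0,0],[0,0,0,0,0,0],[0,0,0,0,0,0]])

```text
t: 4.4
eef_pos: [0.5146, 0.0748, 0.4132]
ee_rot: [0.647, 1.471, -0.645]
ft_force: [-1.6, -0.1, 5.6]
finger_gap: -0.0002
```

Run:
```python
from h import *
st();print(face());st()
```

```text
t 4.4 tip [0.5149 0.0749 0.2398] rel ax/pl/z -0.0001 -0.0002 -0.0002 f [-1.59 -0.11  5.58] gap -0.0002
(4.4, np.float64(-2.212770124620393), 51)
t 4.45 tip [0.5149 0.0748 0.2398] rel ax/pl/z -0.0001 -0.0002 -0.0002 f [-1.82 -0.4   5.37] gap 0.0
```

>>> step_arm(increments=[[-1,0,0,0,0,0],[0,-0.8,0.8,0,0,0],[0,-1,1,0,0,0],[0,-1,1,0,0,0],[0,-0.8,0.8,0,0,0],[0,-0.4,0.4,0,0,0],[0,0,0,0,0,0],[0,0,0,0,0,0],[0,0,0,0,0,0],[0,0,0,0,0,0]])

```text
t: 5.45
eef_pos: [0.51, -0.0374, 0.4321]
ee_rot: [0.645, 1.473, -0.645]
ft_force: [-0.1, -0.4, -0.6]
finger_gap: -0.0001
```

Run:
```python
from h import *
st();print(face())
```

```text
t 5.45 tip [ 0.51   -0.0374  0.2587] rel ax/pl/z -0.0004 -0.1125 0.0187 f [-0.12 -0.43 -0.61] gap -0.0001
(5.45, np.float64(-2.212770124620393), 51)
```

Exactly where planned (−112.5 mm, +18.7 mm). Now the stroke.

>>> step_arm(increments=[[0.35,1,-1,0,0,0],[0.4,1,-1,0,0,0],[0.3,1,-1,0,0,0],[0.02,1,-1,0,0,0],[0,1,-1,0,0,0],[-0.3,1,-1,0,0,0],[-0.5,1,-1,0,0,0],[-0.3,0.3,-0.3,0,0,0],[0,0,0,0,0,0],[0,0,0,0,0,0]])

```text
t: 6.5
eef_pos: [0.5183, 0.1677, 0.4325]
ee_rot: [0.645, 1.473, -0.646]
ft_force: [-0.3, -0.1, -1.2]
finger_gap: 0.0002
```

Run:
```python
from h import *
st();
for i in range(5): print(face())
st()
```

```text
t 6.5 tip [0.5183 0.1676 0.2591] rel ax/pl/z -0.0005 0.0926 0.0191 f [-0.25 -0.08 -1.19] gap 0.0002
(6.5, np.float64(-0.2013760918437562), 60)
(6.55, np.float64(-0.0650008988598811), 57)
(6.6000000000000005, np.float64(0.06864475049113193), 56)
(6.65, np.float64(0.19876684887146895), 56)
(6.7, np.float64(0.3329048383084882), 61)
t 6.75 tip [0.5183 0.167  0.259 ] rel ax/pl/z -0.0005 0.0921 0.019 f [ 0.9   0.14 -0.15] gap 0.0001
```

>>> step_arm(increments=[[0,-0.81,0.81,0,0,0],[0,-0.81,0.81,0,0,0],[0,-0.81,0.81,0,0,0],[0,-0.82,0.82,0,0,0],[0.3,0,0,0,0,0],[0.3,0,0,0,0,0],[0,0,0,0,0,0],[0,0,0,0,0,0],[0,0,0,0,0,0],[0,0,0,0,0,0]])

```text
t: 7.75
eef_pos: [0.5148, 0.0767, 0.4209]
ee_rot: [0.645, 1.472, -0.645]
ft_force: [-0.8, 0.1, 0.2]
finger_gap: -0.0002
```

Run:
```python
from h import *
st();
for i in range(6): print(face())
st()
```

```text
t 7.75 tip [0.5149 0.0767 0.2475] rel ax/pl/z -0.0002 0.0017 0.0075 f [-0.77  0.13  0.23] gap -0.0002
(7.75, np.float64(2.934196036735956), 15)
(7.8, None, 0)
(7.8500000000000005, np.float64(-3.0316847657802524), 16)
(7.9, np.float64(-2.9532415816739572), 29)
(7.95, np.float64(-2.838923066363993), 26)
(8.0, np.float64(-2.719063166351609), 28)
t 8.05 tip [0.5147 0.0762 0.2474] rel ax/pl/z -0.0003 0.0012 0.0074 f [-0.37 -0.06  0.4 ] gap 0.0002
```

>>> step_arm(increments=[[0,0,0,0,0,0],[0,0,0,0,0,0],[0,0,0,0,0,0],[0,0,0,0,0,0],[0,0,0,0,0,0],[0,0,0,0,0,0],[0,0,0,0,0,0],[0,0,0,0,0,0],[0,0,0,0,0,0],[0,0,0,0,0,0]])

```text
t: 9.05
eef_pos: [0.5147, 0.0762, 0.4207]
ee_rot: [0.646, 1.472, -0.646]
ft_force: [0.2, -0.3, -0.6]
finger_gap: 0.0002
```

Run:
```python
from h import *
st();
for i in range(3): print(face())
```

```text
t 9.05 tip [0.5147 0.0762 0.2473] rel ax/pl/z -0.0003 0.0012 0.0073 f [ 0.18 -0.34 -0.59] gap 0.0002
(9.049999999999999, np.float64(-0.43761662327344825), 60)
(9.1, np.float64(-0.3400032491979354), 58)
(9.149999999999999, np.float64(-0.24431506325494878), 62)
```

>>> step_arm(increments=[[0,0,0,0,0,0],[0,0,0,0,0,0],[0,0,0,0,0,0],[0,0,0,0,0,0],[0,0,0,0,0,0],[0,0,0,0,0,0],[0,0,0,0,0,0],[0,0,0,0,0,0],[0,0,0,0,0,0],[0,0,0,0,0,0]])

```text
t: 10.2
eef_pos: [0.5147, 0.0762, 0.4207]
ee_rot: [0.646, 1.473, -0.646]
ft_force: [0.6, -0.3, -0.6]
finger_gap: 0.0003
```

Run:
```python
from h import *
st();
for i in range(6): print(face())
```

```text
t 10.2 tip [0.5147 0.0762 0.2473] rel ax/pl/z -0.0004 0.0012 0.0073 f [ 0.58 -0.29 -0.62] gap 0.0003
(10.2, np.float64(1.6072751175469746), 54)
(10.25, np.float64(1.6898900997498105), 53)
(10.299999999999999, np.float64(1.7677082012661873), 51)
(10.35, np.float64(1.8499482994929763), 52)
(10.399999999999999, np.float64(1.9305214728194802), 49)
(10.45, np.float64(2.017025796391674), 49)
```

>>> step_arm(increments=[[-0.57,-0.5,0.5,0,0,0],[0,-1,1,0,0,0],[0,-1,1,0,0,0],[0,-1,1,0,0,0],[0,-0.5,0.5,0,0,0],[0,0,0,0,0,0],[0,0,0,0,0,0],[0,0,0,0,0,0],[0,0,0,0,0,0],[0,0,0,0,0,0]])

```text
t: 11.5
eef_pos: [0.5101, -0.0361, 0.4321]
ee_rot: [0.645, 1.473, -0.645]
ft_force: [-0.5, -0.5, -0.0]
finger_gap: 0.0
```

>>> step_arm(increments=[[0.35,1,-1,0,0,0],[0.4,1,-1,0,0,0],[0.3,1,-1,0,0,0],[0.02,1,-1,0,0,0],[0,1,-1,0,0,0],[-0.3,1,-1,0,0,0],[-0.5,1,-1,0,0,0],[-0.3,0.3,-0.3,0,0,0],[0,0,0,0,0,0],[0,-0.2,0.2,0,0,0]])

```text
t: 12.5
eef_pos: [0.5182, 0.1637, 0.4324]
ee_rot: [0.645, 1.473, -0.646]
ft_force: [0.6, -0.0, -0.9]
finger_gap: 0.0
```

Run:
```python
from h import *
st();
for i in range(4): print(face())
st()
```

```text
t 12.5 tip [0.5182 0.1636 0.259 ] rel ax/pl/z -0.0005 0.0886 0.019 f [ 0.62 -0.04 -0.91] gap 0.0
(12.5, np.float64(-0.3400032491979354), 58)
(12.549999999999999, np.float64(-0.21022250740413043), 59)
(12.6, np.float64(-0.07720907674124651), 57)
(12.649999999999999, np.float64(0.05330442173532493), 57)
t 12.7 tip [0.518  0.1624 0.2589] rel ax/pl/z -0.0006 0.0875 0.0189 f [-0.95  0.29  0.35] gap 0.0001
```

>>> step_arm(increments=[[0,-0.77,0.77,0,0,0],[0,-0.77,0.77,0,0,0],[0,-0.77,0.77,0,0,0],[0,-0.77,0.77,0,0,0],[0.4,0,0,0,0,0],[0.3,0,0,0,0,0],[0,0,0,0,0,0],[0,0,0,0,0,0],[0,0,0,0,0,0],[0,0,0,0,0,0]])

```text
t: 13.7
eef_pos: [0.5148, 0.0772, 0.4189]
ee_rot: [0.645, 1.472, -0.645]
ft_force: [0.4, 0.5, -0.0]
finger_gap: 0.0
```

Run:
```python
from h import *
st();
T=[];P=[]
for i in range(17):
    t,p,n=face();print(round(t,2),p,n)
    if n>25: T.append(t);P.append(p)
P=np.unwrap(P);c=np.polyfit(np.array(T)-T[-1],P,1);print(c);st()
```

```text
t 13.7 tip [0.5149 0.0773 0.2455] rel ax/pl/z -0.0002 0.0023 0.0055 f [ 0.35  0.55 -0.03] gap 0.0
13.7 2.6475803291521545 34
13.75 2.772334473350952 29
13.8 2.8868119778623416 27
13.85 2.9546618729847953 6
13.9 None 0
13.95 -3.0193074327451264 21
14.0 -2.9300870516122712 29
14.05 -2.8110765631675543 25
14.1 -2.697153126735915 35
14.15 -2.587385583120986 44
14.2 -2.4709126090582125 46
14.25 -2.361335557850626 44
14.3 -2.2455925823542477 50
14.35 -2.1353656078687244 50
14.4 -2.018215056974049 53
14.45 -1.910890467332366 53
14.5 -1.8042259671565843 54
[2.29136368 4.49254777]
t 14.55 tip [0.5147 0.0767 0.2453] rel ax/pl/z -0.0003 0.0017 0.0053 f [-0.25  0.57 -0.24] gap -0.0002
```

>>> step_arm(increments=[[0,0,0,0,0,0],[0,0,0,0,0,0],[0,0,0,0,0,0],[0,0,0,0,0,0],[0,0,0,0,0,0],[0,0,0,0,0,0],[0.12,0,0,0,0,0],[0.3,0,0,0,0,0],[0,0,0,0,0,0],[0,0,0,0,0,0]])

```text
t: 15.55
eef_pos: [0.5148, 0.0769, 0.4131]
ee_rot: [0.648, 1.469, -0.643]
ft_force: [-3.9, 0.4, 15.1]
finger_gap: -0.0
```

Run:
```python
from h import *
st();
for i in range(4): print(face())
im=env.read_camera('scene');cv2.imwrite('pics/c5.png',cv2.resize(im[190:310,270:400],None,fx=4.5,fy=4.5))
st()
```

```text
t 15.55 tip [0.5155 0.0771 0.2397] rel ax/pl/z 0.0004 0.0021 -0.0003 f [-3.93  0.41 15.09] gap -0.0
(15.549999999999999, np.float64(-0.19343536367232453), 60)
(15.6, np.float64(-0.19343536367232453), 60)
(15.649999999999999, np.float64(-0.19343536367232453), 60)
(15.7, np.float64(-0.19343536367232453), 60)
t 15.8 tip [0.5155 0.0771 0.2397] rel ax/pl/z 0.0004 0.0022 -0.0003 f [-4.06  0.9  16.05] gap 0.0002
```

View pics/c5.png

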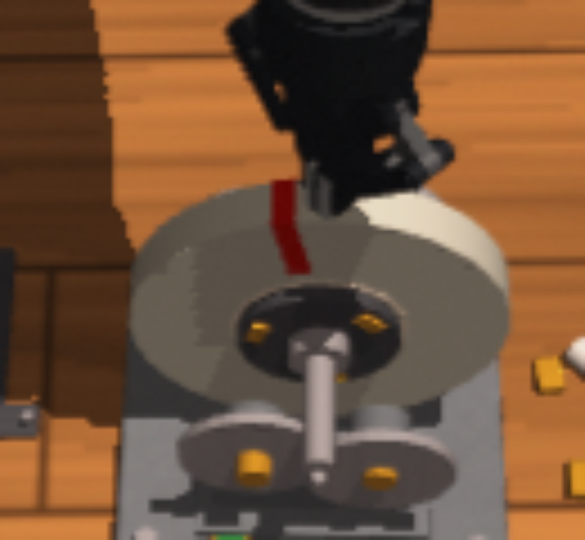

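```bash
cat >> h.py <<'E'
def tread(hub=None):
    hub=HUB if hub is None else hub
    im=env.read_camera('scene');s=env.camera_info('scene')
    hsv=cv2.cvtColor(im,cv2.COLOR_BGR2HSV).astype(int)
    m=((hsv[...,0]<8)|(hsv[...,0]>172))&(hsv[...,1]>150)&(hsv[...,2]>50)
    v,u=np.nonzero(m[200:330,280:400]);v+=200;u+=280;o=[]
    for a,b in zip(u,v):
        d=ray(s,(a,b));c=s['origin']-hub
        A=np.array([d@PL,d[2]]);C=np.array([c@PL,c[2]])
        k=np.roots([A@A,2*A@C,C@C-.01])
        if np.isreal(k).all():
            P=c+d*min(k);ax=P@AX
            if abs(ax)<.0125:o.append((np.arctan2(P@PL,P[2]),ax))
    o=np.array(o);return len(o),o.mean(0),o.std(0)
E
python3 - <<'E'
from h import *
for dy in(0,.003): print(tread(HUB+[0,dy,0]))
for c in('scene','side'):
    env.read_camera(c)
    for n in('mark','top','hub'): print(c,n,env.landmark_of(c,n)[:2])
    ci=env.camera_info(c);print(c,'proj top',proj(ci,HUB+[0,0,.1]),'hub',proj(ci,HUB))
    print([ (round(f,2),proj(ci,HUB+.1*(np.sin(f)*PL+np.cos(f)*np.array([0,0,1]))).round(1).tolist()) for f in(-.25,-.2,-.15,-.1)])
E
```

```text
(57, array([-0.20181335, -0.00033744]), array([0.0372849, 0.0073567]))
(56, array([-2.30205572e-01, -3.07973458e-06]), array([0.03715966, 0.00724855]))
scene mark [{'position': [329.4, 234.8], 'p': 0.76}]
scene top [{'position': [343.7, 236.7], 'p': 0.71}]
scene hub [{'position': [341.2, 260.0], 'p': 0.61}]
scene proj top [[341.55742903 234.05145264]] hub [[339.97642533 257.75074824]]
[(-0.25, [[330.2, 234.6]]), (-0.2, [[332.5, 234.4]]), (-0.15, [[334.7, 234.2]]), (-0.1, [[337.0, 234.1]])]
side mark [{'position': [317.8, 211.6], 'p': 0.59}]
side top [{'position': [316.7, 221.0], 'p': 0.56}]
side hub [{'position': [314.6, 257.0], 'p': 0.77}, {'position': [365.1, 445.4], 'p': 0.58}]
side proj top [[315.74912728 218.90216621]] hub [[316.58905738 256.37737887]]
[(-0.25, [[316.7, 214.5]]), (-0.2, [[316.5, 215.2]]), (-0.15, [[316.3, 215.9]]), (-0.1, [[316.1, 216.8]])]
```

Run:
```python
from h import *
ci=env.camera_info('scene')
f=np.linspace(0,2*np.pi,400)
for dy in(0,.003):
  e=[]
  for a in(-.0125,.0125):
    e.append(proj(ci,HUB+[0,dy,0]+a*AX+.1*(np.sin(f)[:,None]*PL+np.cos(f)[:,None]*np.array([0,0,1]))))
  e=np.vstack(e);print(dy,e.min(0),e.max(0))
im=env.read_camera('scene')
print(im[250:264:4,292:304].tolist()[1]); 
g=im[:,:,0].astype(int)  # blue: wood low
for r in(246,250,254,258,262): print(r,g[r,292:306],g[r,376:390])
```

```text
0 [297.66698218 229.35031524] [382.70445248 282.29215951]
0.003 [298.93674192 229.33300768] [383.99012902 282.27810638]
[[22, 42, 73], [23, 43, 74], [24, 45, 74], [23, 43, 74], [23, 44, 73], [21, 42, 72], [23, 40, 63], [51, 61, 71], [75, 86, 94], [81, 93, 102], [81, 93, 103], [82, 94, 103]]
246 [22 22 22 21 21 22 22 22 51 61 63 65 66 66] [160 156 152 146 137 103  63  52  51  51  51  51  52  51]
250 [21 21 21 21 23 21 22 48 59 61 64 68 71 72] [ 82  94 138 146 140 132 105  64  53  53  53  54  52  52]
254 [22 23 24 23 23 21 23 51 75 81 81 82 81 82] [ 82  81  82  81  81 101 113  68  47  47  47  47  48  47]
258 [25 25 25 25 25 25 37 73 81 82 80 81 81 82] [80 82 80 81 82 82 81 70 56 54 54 54 54 53]
262 [23 23 23 22 22 23 47 74 82 82 82 82 81 81] [81 81 82 82 81 81 81 66 54 53 54 54 52 53]
```

>>> step_arm(increments=[[-0.35,0,0,0,0,0],[0,-0.45,0.45,0,0,0],[0,0,0,0,0,0],[0.2,0,0,0,0,0],[0.1,0,0,0,0,0],[0,0.15,-0.15,0,0,0],[0,0.15,-0.15,0,0,0],[0,0.15,-0.15,0,0,0],[0,0.15,-0.15,0,0,0],[0,0.15,-0.15,0,0,0]])

```text
t: 17.35
eef_pos: [0.5149, 0.0855, 0.4129]
ee_rot: [0.647, 1.471, -0.644]
ft_force: [-3.1, 1.0, 11.4]
finger_gap: -0.0001
```

Run:
```python
from h import *
st();print(face(),tread(HUB+[0,.0014,0]));st()
```

```text
t 17.35 tip [0.5153 0.0857 0.2395] rel ax/pl/z -0.0001 0.0107 -0.0005 f [-3.07  1.03 11.39] gap -0.0001
(17.349999999999998, np.float64(0.019548355714228697), 55) (21, array([-0.00740613,  0.00450913]), array([0.0287776 , 0.00628457]))
t 17.45 tip [0.5153 0.0862 0.2395] rel ax/pl/z -0.0001 0.0112 -0.0005 f [-3.57  1.56 12.06] gap -0.0
```

>>> step_arm(increments=[[0,0,0,0,0,0],[0,0,0,0,0,0],[0,0,0,0,0,0],[0,0,0,0,0,0],[0,0,0,0,0,0],[-0.1,0,0,0,0,0],[-0.3,0,0,0,0,0],[-1,0,0,0,0,0],[-1,0,0,0,0,0],[-1,0,0,0,0,0]])

```text
t: 18.45
eef_pos: [0.5151, 0.0851, 0.4793]
ee_rot: [0.645, 1.474, -0.647]
ft_force: [0.2, -0.3, -0.3]
finger_gap: -0.0002
```

Run:
```python
from h import *
st()
for i in range(3): print(face(),tread(HUB+[0,.0014,0]))
cv2.imwrite('pics/c6.png',cv2.resize(env.read_camera('scene')[190:310,270:400],None,fx=4.5,fy=4.5))
cv2.imwrite('pics/w6.png',env.read_camera('wrist'))
for n in('mark','top'): print(env.landmark_of('wrist',n)[:1],env.landmark_of('scene',n)[:1])
```

```text
t 18.45 tip [0.5148 0.0851 0.3059] rel ax/pl/z -0.0006 0.0101 0.0659 f [ 0.17 -0.35 -0.29] gap -0.0002
(18.45, np.float64(0.010655223780954029), 57) (45, array([-0.00429753, -0.00016352]), array([0.03093291, 0.00684421]))
(18.55, np.float64(0.010655223780954029), 57) (45, array([-0.00429753, -0.00016352]), array([0.03093291, 0.00684421]))
(18.65, np.float64(0.010655223780954029), 57) (45, array([-0.00429753, -0.00016352]), array([0.03093291, 0.00684421]))
[{'position': [312.7, 265.9], 'p': 0.79}] [{'position': [342.5, 232.1], 'p': 0.88}]
[{'position': [310.9, 264.4], 'p': 0.89}] [{'position': [343.3, 236.0], 'p': 0.68}]
```

View pics/c6.png

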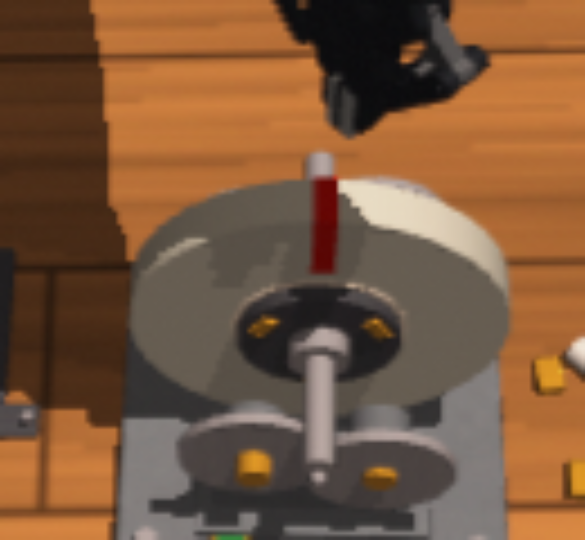

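View pics/w6.png

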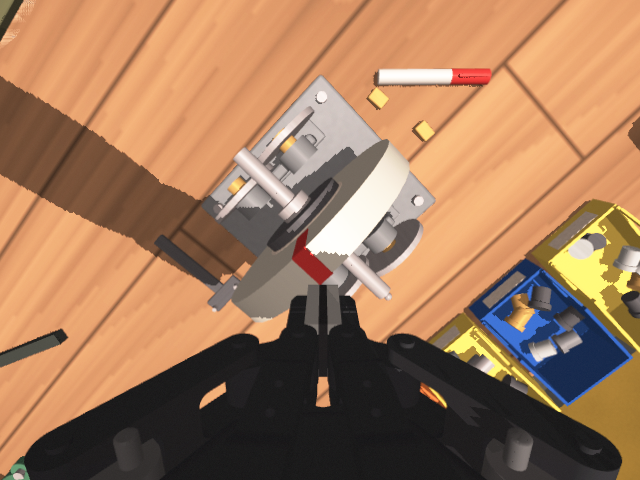

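The pictures agree: the mark runs straight down the middle, at scene column 342 on the tread and 341 on the face, and the angle has not changed over three readings. The finger is 66 mm clear.

```bash
python3 -c "
from rig import env
print(env.job_done())"
```

```text
the job is handed in; nothing more can be done
None
```

The wheel was flicked, run free, braked near the top and nudged into place. I handed it in with the red mark straight up, within about 1–2 mm by my own measurement. `env.job_done()` gave no verdict.

- **Flick and free run:** One closed-fingertip stroke over the top of the rim spun the wheel to about 2.7 rad/s. It then ran untouched for more than 4 s and was still turning at about 1.6 rad/s.
- **Second flick:** At that rate of slowing it would have stopped just short of the mark, so I stroked it again to about 2.6 rad/s and let it run for about another 3 s.
- **Braking:** I pressed at about 15 N at roughly 1.9 rad/s as the mark came up. It stopped about 0.2 rad (20 mm) early, so I lifted the finger slightly and set it down again. One pressed nudge of about 21 mm then brought the mark to the top. I held the finger there for over half a second and lifted straight off.
- **Last checks:**
  - The mark angle was about 0.00 to 0.01 rad and the same in three readings 0.1 s apart.
  - The finger was 66 mm above the rim with no contact force.
  - The network's mark and top points in the wrist camera were about 2 px apart. In the scene camera they were 4 px apart, mostly in height, where the network's top point is a little off.
- **Not directly measured:** I did not measure the height of the hub or how far the other things on the bench had moved. The hand stayed at or above the top of the wheel except for short dips at the start and end of each stroke, and nothing in the last pictures looks disturbed.

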